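# Register a slide carrier in the corner of a scanning stage

## Task

Pick up the pusher by its upright grip and, touching the slide carrier with nothing but the pusher's foot, nudge the carrier across the scanning stage: first press its long edge home against the long stop, then slide it along that stop and press its end home against the short stop, keeping a steady light pressure on each for about a second (a few newtons, never above ten). The carrier must end flat on the stage, touching both stops squarely; then stand the pusher back upright on its round coaster, foot wholly on it, and let go, leaving the bottle, slide box and dish where they are.

Things in the scene. Friction and masses are not known exactly. Their poses are not given: they have to be found in the camera images.
- stage: scanning stage fixed to the bench: white base with a dark flat top, 200 mm (its x) by 210 mm (its y), top surface 24 mm above the bench. Origin at the centre of its underside; z up. The long stop runs along its +x side and the short stop along its +y side; they make one square corner, at x = +75 mm, y = +80 mm in the stage's frame. The far and left sides (+x, +y) are where the carrier is to be pushed to
- long_stop: long aluminium stop bar fixed on the stage, 170 mm long (along y), 12 mm wide, 7 mm tall, rigid. Origin at the middle of its inner face, at the stage's top surface; its axes are those of the stage; the inner face is the plane x = 0 and looks to -x, the bar lies beyond it at +x. The seated carrier's centre lies at x = -30 mm in this frame
- short_stop: short aluminium stop bar fixed on the stage, square to the long one, 90 mm long (along x), 12 mm wide, 7 mm tall, rigid. Origin at the middle of its inner face, at the stage's top surface; its axes are those of the stage; the inner face is the plane y = 0 and looks to -y, the bar lies beyond it at +y. The seated carrier's centre lies at y = -45 mm in this frame
- carrier_center (a point): centre of the loose slide carrier, half-way up: a flat grey plastic frame round a glass slide with a stained specimen, 60 mm (its x) by 90 mm (its y) by 8 mm tall, solid block outside, about 100 g (varies), smooth (friction coefficient about 0.25 on stage, stops and foot), so that it takes well under 1 N to slide. x points to the edge that goes to the long stop, y to the end that goes to the short stop; it starts 30 to 70 mm short of its seat each way, up to 15 degrees askew
- pusher_center (a point): grip axis of the pusher, half-way up (45 mm above its underside): upright tool, 90 mm tall, 150 g. Black square grip 22 x 22 mm (sides along its x, y) from 12 to 90 mm up, over a white round foot 36 mm across, 12 mm tall, clamped off centre: the foot's middle lies 5 mm from the grip's axis in a direction that differs each time and is not in the readings. Starts near the coaster's middle
- coaster: round cork coaster fixed to the bench, 90 mm across, 5 mm thick, to the right or to the left of the stage. Origin at the centre of its underside
- bottle: amber bottle, 48 mm across, 85 mm tall, loose, on the side of the stage opposite to the coaster; origin at the centre of its underside. To be left alone
- slide_box: closed white slide box, 85 by 120 by 28 mm tall, loose, to the far side of the stage; origin at the centre of its underside. To be left alone
- dish: closed round dish, 86 mm across, 14 mm tall, loose, to the far side of the stage; origin at the centre of its underside. To be left alone
Mind the look-alikes: they are no part of the job. Leave any green look-alike of the part that bears pusher_center alone.

How it is judged (in metres and radians):
On the way, in this order (a step that is already met when the one before it is completed fails the run):
1. the pusher has been picked up and moved off its place (by more than 40 mm) (distance of pusher_center from where it was at the start of the episode above 0.04 m), for 0.1 s.
2. the carrier is pressed by the pusher against the long stop, with more than 1 N, steadily for 0.3 s, its long edge flush (within 0.035 rad) (contact force between carrier and long_stop above 1 N and contact force between pusher and carrier above 1 N and angle between the x axis of carrier_center and the x axis of long_stop, either way round below 0.035 rad), for 0.3 s.
3. the carrier, still within 3 mm of the long stop, is pressed by the pusher against the short stop with more than 1 N, steadily for 0.3 s (contact force between carrier and short_stop above 1 N and contact force between pusher and carrier above 1 N and x of carrier_center in the frame of long_stop above -0.033 m), for 0.3 s.
At the end, for the whole second after the job is handed in: Carrier flat on the stage, within 2 mm of the long stop and of the short stop, square to them within 2 degrees; pusher upright within 0.1 rad on the coaster, its axis within 30 mm of the coaster's centre; the robot has let go and all is at rest (x of carrier_center in the frame of long_stop between -0.032 and -0.027 m and y of carrier_center in the frame of short_stop between -0.047 and -0.042 m and angle between the x axis of carrier_center and the x axis of long_stop, either way round below 0.035 rad and height (world z) of carrier_center between 0.026 and 0.03 m and angle between carrier_center's own z axis and vertical below 0.05 rad and horizontal distance between pusher_center and coaster below 0.03 m and angle between pusher_center's own z axis and vertical below 0.1 rad and height (world z) of pusher_center between 0.047 and 0.053 m); the robot touches nothing.
It fails at once if the pusher presses on the carrier with more than 12 N (contact force between pusher and carrier above 12 N).
It fails at once if the fingers or the arm touch the carrier (contact force between any of the fingers, the arm and carrier above 0.2 N).
It fails at once if the carrier is tipped by more than 0.12 rad or lifted off the stage (angle between carrier_center's own z axis and vertical above 0.12 rad or height (world z) of carrier_center above 0.036 m or height (world z) of carrier_center below 0.022 m).
It fails at once if the bottle, slide box or dish is moved by more than 15 mm (distance of any of bottle, slide_box, dish from where it was at the start of the episode above 0.015 m).
It also fails if it takes over 72 s, if anything falls off the work surface, if the arm or the gripper's body presses on something with over 40 N, if the wrist force passes 120 N, or if a joint passes its speed limit or range.

## Robot

A 6-joint arm with a two-finger parallel gripper is mounted at the origin on the work surface. World frame = base frame: x ahead of the robot, y to its left, z up, the work surface at z = 0. Lengths are in mm, angles in rad, forces in N, time in s.
With the tool pointing down it reaches from about 350 to 775 mm from the base axis. Payload 7.3 kg.
Tool frame: the origin (TCP) lies at the very end of the fingers, on their centre line; the grasp point (between the pads) lies 19 mm behind it (bot.tcp_to_grasp is the distance from the TCP to the grasp point, in mm); z points along the fingers, y is the direction in which the jaws open and shut (so a half turn about z gives the same grasp; the last joint's range is limited). The gripper opens to 92 mm and grips with 3 to 60 N. Pads are 19 mm wide; open, the fingers measure 130 mm over their backs; the gripper's body (75 mm by 190 mm) begins 47 mm behind the grasp point.
Start: joints at [1.176, 0.342, 1.524, -0, 1.275, -0.146], TCP at [129.26, 508.858, 226.741] pointing down, gripper open.
Joint ranges: [-2.53, 2.53], [-0.77, 2.02], [0.04, 2.7], [-1, 4.14], [0.28, 2.66], [-3.11, 3.11]. Speed limits (rad/s): [2.57, 2.57, 3.14, 3.14, 3.14, 3.14].

## Interface

Orientations are given as [roll, pitch, yaw] about the fixed x, y, z axes, in that order (R = Rz(yaw) Ry(pitch) Rx(roll)).
In Python, from plant import bot gives the robot as it stands. The module is installed in compiled form; this text tells all that it offers.
- The arm moves only by the tool carry_out, never from a script. Its argument "motion" is a list of rows, each a list of 5 numbers: the closure, from 0 (fully open) to 1 (shut), then the shift along the tool's x, y, z in mm, then the turn about the tool's z in degrees. In form: [[claw, dx, dy, dz, spin], ...]. A call has 1 to 10 rows; each row is the pose to reach, as a shift and turn from the pose measured when the call began, along the tool's axes at that moment; what a row does not reach only later rows make up. A row lasts 1/8 s, in which the tool goes at most 62.5 mm and 10.7 degrees, less where a joint would pass 70% of its speed; a pose out of reach is approached as far as the arm can. A call with a gripper value outside its range is refused whole. The fingers move at their own pace and stop on an object; the grip force is fixed at half the most. Time passes only in rows, so rows that repeat a pose let the fingers close. It gives the time, the measured TCP pose, the force and the opening at its end, in the units of the state.
- bot.get_obs(): the state, without advancing time (a new reading comes with each control period).
- bot.capture(name): name is "scene" or "side" or "wrist"; returns a dict with "color" (384x512x3 uint8, red, green, blue), "depth" (384x512 float32, mm along the optical axis (not along the pixel's ray), 0 where there is no reading), "K" (3x3 intrinsics, pixels), "k1" (the pictures are not rectified: a ray, as slopes to the right and down, at radius r is drawn at 1 + k1 r^2 times it, then the intrinsics apply), "camera_from_world" (4x4, takes a point from world to camera coordinates). Camera axes: x right, y down, z forward; pixel columns grow to the right and rows downward; lengths in mm; the calibration is good to about 2 mm. A picture is of the moment at which its call begins.
- bot.close_job(): hands the job in, once; it reports no verdict.
The state is a dict: "time": time; "joint_positions": joint angles; "dq": joint speeds; "tau": joint torques, N m; "tool_pos": TCP position; "tcp_rot": TCP orientation; "contact_force": force on the tool from outside, world axes, zero at the start; "moment": the same for the moment, N m; "grip_width": finger opening in mm.
Only numpy, scipy, OpenCV 4.12 (cv2) and the standard library are available. Lean on these libraries where they do the work, as an engineer would, in place of code of your own. Each camera call takes 0.05 s, during which the arm holds its last target.

## Working session

There is one attempt and no reset: what is moved stays moved. The work goes in short steps, Python scripts to look and compute and a tool call to move; the robot and the scene stay as the last step left them, time stands still between calls to the robot, and variables do not carry over. Pictures are saved under pics/ and viewed, and the job is handed in when it is done.

Besides the shell and the picture viewer there is one more tool, called after "Emit:" by a JSON object that holds its "name" and its "arguments", one argument or row to a line. carry_out: Moves the arm, as the interface text tells. Its arguments: {"type":"object","properties":{"motion":{"type":"array","items":{"type":"array","items":{"type":"number"}}}},"required":["motion"]}

```bash
mkdir -p pics; cat > h.py <<'E'
import numpy as np, cv2
from plant import bot
def snap(n,fn):
    c=bot.capture(n); cv2.imwrite('pics/'+fn,c['color'][:,:,::-1]); np.savez('pics/'+fn+'.npz',**c); return c
E
python3 - <<'E'
from h import *
o=bot.get_obs()
for k,v in o.items(): print(k,np.round(v,3))
for n in ['scene','side','wrist']:
    c=snap(n,n+'0.png'); print(n,c['K'].tolist(),c['k1'],np.round(c['camera_from_world'],3).tolist())
E
```

```text
time 0.0
joint_positions [ 1.176  0.343  1.525 -0.     1.275 -0.146]
dq [ 0.    -0.     0.     0.    -0.001 -0.   ]
tau [  0.    -43.125 -24.421   0.072   0.056  -0.   ]
tool_pos [129.114 508.452 226.054]
tcp_rot [-3.14  -0.     2.893]
contact_force [-0.127  0.049  0.425]
moment [-0.02   0.016 -0.049]
grip_width 91.841
scene [[476.7786989084234, 0.0, 244.4682173785361], [0.0, 476.7786989084234, 182.97535358193215], [0.0, 0.0, 1.0]] -0.15420821845907695 [[-0.053, 0.998, -0.021, -11.47], [0.632, 0.017, -0.775, -269.079], [-0.773, -0.054, -0.632, 1514.845], [0.0, 0.0, 0.0, 1.0]]
side [[421.4092884893502, 0.0, 255.30469378575017], [0.0, 421.4092884893502, 187.0575219514407], [0.0, 0.0, 1.0]] 0.036116753093930934 [[0.786, -0.618, -0.015, -398.989], [-0.412, -0.505, -0.759, 316.253], [0.461, 0.603, -0.651, 772.005], [0.0, 0.0, 0.0, 1.0]]
wrist [[275.84895256844743, 0.0, 259.29908368542425], [0.0, 275.84895256844743, 194.1254968147917], [0.0, 0.0, 1.0]] -0.05515613252013695 [[0.246, 0.969, -0.001, -525.413], [0.939, -0.238, 0.247, -31.751], [0.239, -0.062, -0.969, 388.464], [0.0, 0.0, 0.0, 1.0]]
```

View pics/scene0.png

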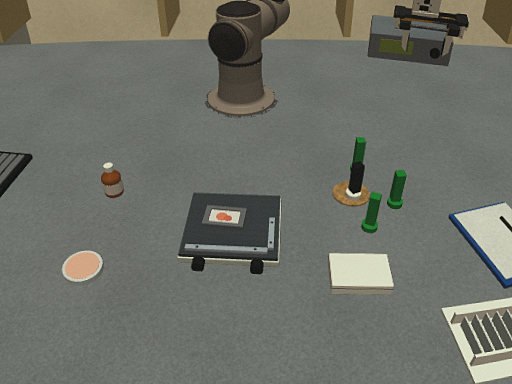

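View pics/side0.png

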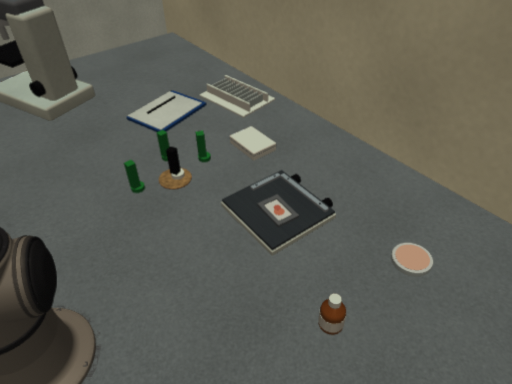

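View pics/wrist0.png

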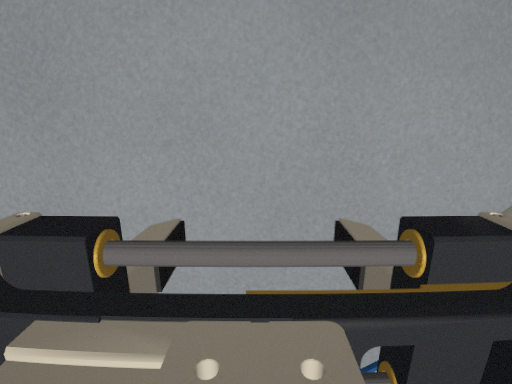

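The scene view shows the stage at about (232,230), the pusher on its coaster at (355,180), green look-alikes at (359,150), (397,188) and (373,212), the bottle at (112,182), the dish at (82,265) and the box at (361,270).

```bash
cat >> h.py <<'E'
def undist(c,uv):
    uv=np.atleast_2d(np.float64(uv)); K=c['K']
    d=np.array([float(c['k1']),0,0,0,0])
    return cv2.undistortPoints(uv.reshape(-1,1,2),np.array(K),d,None,None,None,(3,100,1e-12)).reshape(-1,2) if False else cv2.undistortPoints(uv.reshape(-1,1,2),np.array(K),d).reshape(-1,2)
def plane(c,uv,z):
    s=undist(c,uv); T=np.linalg.inv(c['camera_from_world']); r=np.c_[s,np.ones(len(s))]@T[:3,:3].T; o=T[:3,3]
    return o+r*((z-o[2])/r[:,2])[:,None]
def cloud(c):
    h,w=c['depth'].shape; v,u=np.mgrid[:h,:w]; s=undist(c,np.c_[u.ravel(),v.ravel()]); d=c['depth'].ravel()
    P=np.c_[s*d[:,None],d]; T=np.linalg.inv(c['camera_from_world']); W=P@T[:3,:3].T+T[:3,3]; W[d==0]=np.nan
    return W.reshape(h,w,3)
def proj(c,P):
    P=np.atleast_2d(P); T=np.array(c['camera_from_world']); q=P@T[:3,:3].T+T[:3,3]; s=q[:,:2]/q[:,2:]; r2=(s**2).sum(1,keepdims=True)
    s=s*(1+float(c['k1'])*r2); K=np.array(c['K']); return s*[K[0,0],K[1,1]]+[K[0,2],K[1,2]]
def load(fn): return dict(np.load('pics/'+fn+'.npz'))
def crop(c,x0,y0,x1,y1,s,fn): cv2.imwrite('pics/'+fn,cv2.resize(c['color'][y0:y1,x0:x1,::-1],None,fx=s,fy=s,interpolation=cv2.INTER_CUBIC))
E
python3 - <<'E'
from h import *
c=load('scene0.png'); crop(c,170,180,300,280,6,'c1.png'); crop(c,320,125,420,245,5,'c2.png')
W=cloud(c)
for n,p in dict(bench=(320,240),stage=(200,210),stage2=(260,205),carrier=(206,215),glass=(224,216),pusherbody=(356,178),coaster=(340,193),lstop=(225,247),box=(361,268),dish=(82,265),bottle=(112,185),g1=(359,150),g2=(397,188),g3=(373,212)).items(): print(n,W[p[1],p[0]].round(1))
s=load('side0.png'); crop(s,210,160,345,255,5,'c3.png');crop(s,110,115,220,200,7,'c4.png')
E
```

```text
bench [618.8 207.6   2.9]
stage [556.7 -58.7  26.8]
stage2 [537.8  75.6  28.6]
carrier [582.4 -41.5  35.9]
glass [578.9  -2.4  30.8]
pusherbody [480.9 294.8  66. ]
coaster [464.9 265.8   6.6]
lstop [672.    7.6  31.2]
box [719.5 279.8  29.5]
dish [ 721.7 -286.3   15.9]
bottle [ 490.5 -278.8   40.1]
g1 [366.9 317.3  64.6]
g2 [503.  387.5  56.6]
g3 [582.6 320.2  54.2]
```

View pics/c1.png

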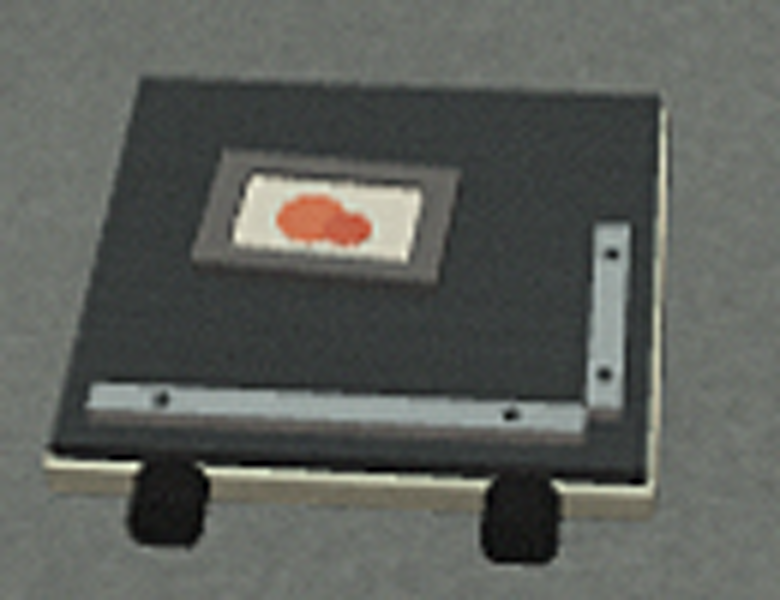

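View pics/c2.png

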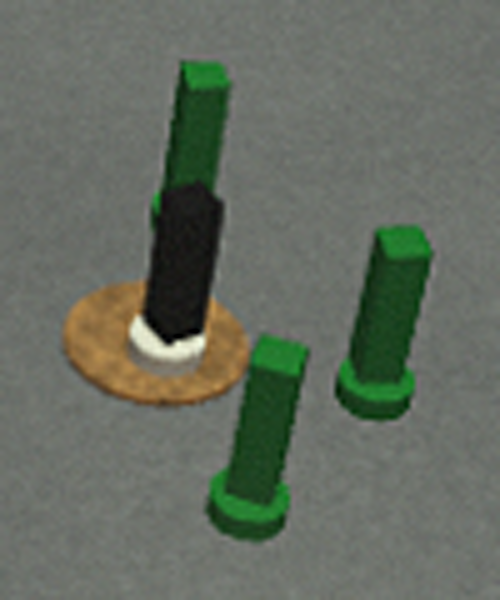

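View pics/c4.png

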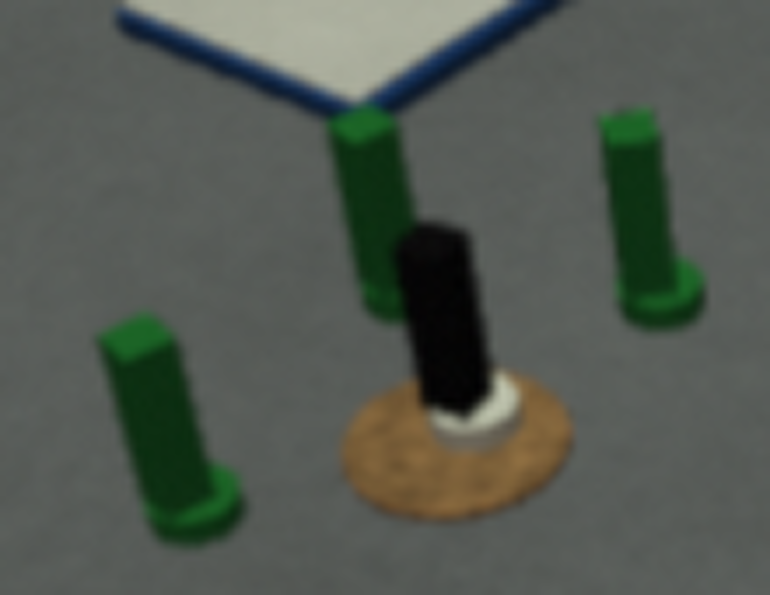

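View pics/c3.png

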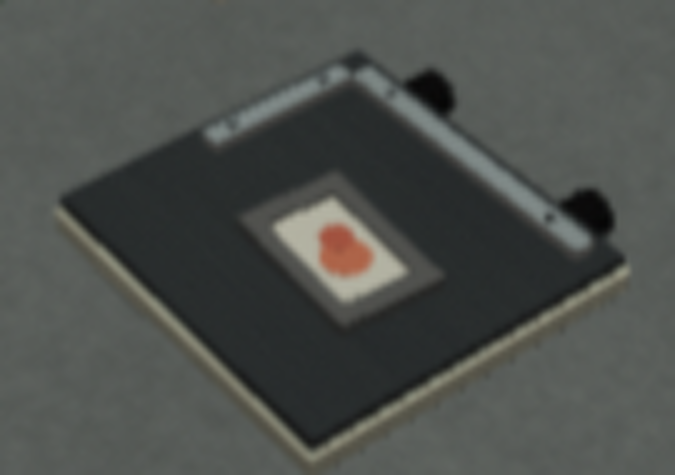

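```bash
python3 - <<'E'
from h import *
c=load('scene0.png'); s=load('side0.png')
def P(c,pts,x0,y0,k,z): 
    uv=(np.array(pts,float)+.5)/k-.5+[x0,y0]; return plane(c,uv,z)[:,:2].round(1).tolist()
print('stage scene',P(c,[(140,78),(662,95),(645,480),(50,455)],170,180,6,24))
print('stage side',P(s,[(312,450),(58,204),(360,52),(628,264)],210,160,5,24))
print('carr scene',P(c,[(222,150),(459,170),(438,275),(193,260)],170,180,6,32))
print('carr side',P(s,[(345,323),(242,214),(337,172),(443,272)],210,160,5,32))
print('lstop scene inner',P(c,[(90,382),(586,404)],170,180,6,31))
print('lstop side inner',P(s,[(352,75),(578,250)],210,160,5,31))
print('sstop scene inner top',P(c,[(596,224),(588,404)],170,180,6,31))
print('coaster scene L R T B',P(c,[(64,335),(250,350),(158,282),(160,398)],320,125,5,5))
print('coaster side',P(s,[(343,445),(573,440),(470,372),(440,515)],110,115,7,5))
print('ptop scene',P(c,[(162,190),(193,182),(222,200),(190,213)],320,125,5,95))
print('ptop side',P(s,[(395,245),(470,240),(430,224)],110,115,7,95))
print('foot top scene: L,R,bottom',P(c,[(129,333),(206,340),(166,361)],320,125,5,17))
print('foot top side: R,bottom',P(s,[(520,400),(433,425),(465,435)],110,115,7,17))
for n,u in dict(g1=(205,78),g2=(404,243),g3=(280,356)).items(): print(n,P(c,[u],320,125,5,90))
E
```

```text
stage scene [[493.6, -83.7], [498.0, 120.9], [696.4, 114.5], [692.5, -87.8]]
stage side [[489.7, -83.2], [494.4, 120.7], [691.8, 117.7], [683.7, -88.8]]
carr scene [[543.8, -44.9], [552.3, 45.0], [608.4, 40.2], [603.6, -48.6]]
carr side [[546.7, -38.9], [556.0, 49.8], [612.4, 43.9], [605.0, -42.6]]
lstop scene inner [[664.4, -77.4], [668.7, 94.2]]
lstop side inner [[669.7, 98.9], [666.3, -71.6]]
sstop scene inner top [[579.0, 96.3], [668.7, 94.9]]
coaster scene L R T B [[458.3, 248.2], [467.2, 337.2], [416.3, 298.8], [502.9, 289.4]]
coaster side [[423.5, 321.9], [495.0, 267.4], [485.7, 330.9], [431.9, 260.8]]
ptop scene [[461.0, 284.5], [454.4, 299.7], [467.8, 311.2], [478.0, 295.1]]
ptop side [[454.2, 307.4], [477.5, 292.5], [471.1, 311.1]]
foot top scene: L,R,bottom [[470.3, 277.0], [474.5, 313.3], [490.3, 292.3]]
foot top side: R,bottom [[485.3, 288.4], [451.0, 296.3], [457.6, 283.0]]
g1 [[361.0, 318.9]]
g2 [[490.9, 391.6]]
g3 [[570.8, 322.1]]
```

```bash
python3 - <<'E'
from h import *
c=load('wrist0.png'); T=np.linalg.inv(c['camera_from_world']); o=bot.get_obs()
y=o['tcp_rot'][2]; d=T[:3,3]-o['tool_pos']; tx=np.array([np.cos(y),np.sin(y),0]); ty=np.array([np.sin(y),-np.cos(y),0])
print('cam rel tool',d@tx,d@ty,-d[2]); ax=T[:3,2]; print(ax@tx,ax@ty,-ax[2])
for t in [(462,295)]: 
  e=np.array([*t,0])-o['tool_pos']; print(e@tx,e@ty)
print(proj(c,o['tool_pos']))
E
```

```text
cam rel tool 65.1144326699571 1.1423347137670794 -157.45794555805733
-0.24717541271940385 -0.0011134987355355965 0.9689701107193947
-375.1817970107562 -125.02448444356487
[[257.73533809 233.61631194]]
```

Emit:
{"name": "carry_out", "arguments": {
  "motion": [
    [0,-55,-15,0,0],
    [0,-110,-30,0,0],
    [0,-165,-45,0,0],
    [0,-220,-60,0,0],
    [0,-275,-75,0,0],
    [0,-330,-90,0,0],
    [0,-385,-105,10,0],
    [0,-440,-120,20,0],
    [0,-440,-120,20,0]
  ]
}}

```text
time: 1.27
tool_pos: [528.4, 281.1, 204.3]
tcp_rot: [-3.139, -0.002, 2.888]
contact_force: [-2.1, 0.5, -0.3]
grip_width: 91.9
```

```bash
python3 - <<'E'
from h import *
c=snap('wrist','w1.png'); o=bot.get_obs(); print(o['time'],o['tool_pos'],o['tcp_rot'],o['contact_force'],o['joint_positions'])
crop(c,0,0,512,384,1.5,'w1b.png')
E
```

```text
1.325 [526.68126649 282.58001048 204.95805717] [-3.13926400e+00 -2.17959615e-03  2.88972683e+00] [-0.13590443  0.0458576   0.02904256] [ 3.64611552e-01  4.94258527e-01  1.34488123e+00 -6.63011163e-04
  1.30557767e+00 -9.54146701e-01]
```

View pics/w1b.png

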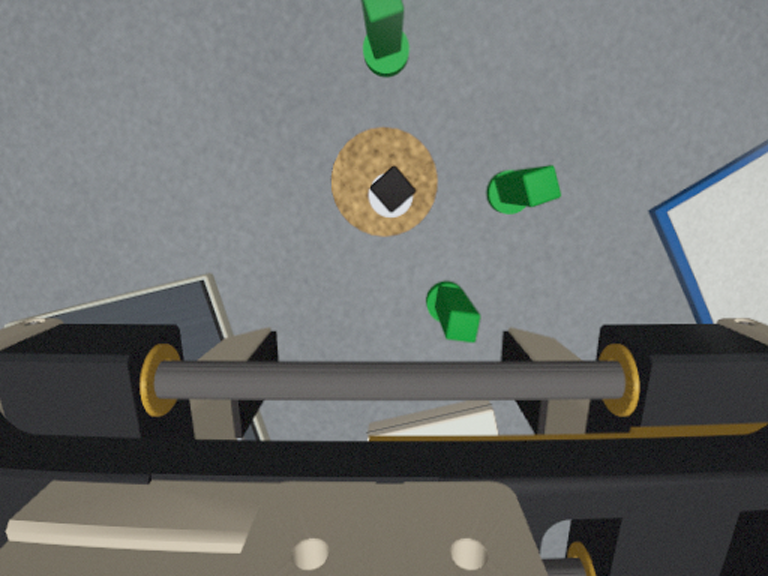

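The wrist view shows the coaster at (256,120) in raw pixels, with the black grip at about (261,126) and the white foot just below it. The green look-alikes are well clear.

```bash
python3 - <<'E'
from h import *
c=load('w1.png'); crop(c,210,75,305,165,8,'w1c.png')
im=c['color'].astype(int); R,G,B=im[...,0],im[...,1],im[...,2]
reg=np.zeros(R.shape,bool); reg[75:165,210:305]=1
cork=reg&(R-B>30); ys,xs=np.nonzero(cork)
h=cv2.convexHull(np.c_[xs,ys].astype(np.float32)).reshape(-1,2)
w=plane(c,h,5)[:,:2].astype(np.float32); (cx,cy),r=cv2.minEnclosingCircle(w); print('coaster',cx,cy,r, cv2.fitEllipse(w))
dark=reg&(im.max(2)<50); ys,xs=np.nonzero(dark); print(dark.sum())
W=cloud(c); print('z of top',np.nanmedian(W[122:128,258:264,2]),'coaster z',np.nanmedian(W[100:108,250:262,2]))
wt=plane(c,np.c_[xs,ys],95)[:,:2].astype(np.float32); rr=cv2.minAreaRect(wt); print('gripdark',rr)
wh=reg&(im.min(2)>150); ys,xs=np.nonzero(wh); wf=plane(c,np.c_[xs,ys],17)[:,:2].astype(np.float32); print('white',wf.min(0),wf.max(0),wh.sum(),cv2.minEnclosingCircle(wf))
print('campos',np.linalg.inv(c['camera_from_world'])[:3,3])
E
```

```text
coaster 461.18115234375 294.3576965332031 44.69568634033203 ((461.269775390625, 294.3717041015625), (88.8305435180664, 88.93514251708984), 144.0760955810547)
229
z of top 94.71335684044897 coaster z 4.586868509353849
gripdark ((467.2987060546875, 299.6744689941406), (20.3825626373291, 20.005414962768555), 27.036823272705078)
white [454.46027 279.21738] [489.98328 313.30356] 210 ((472.1644592285156, 297.16546630859375), 18.07971954345703)
campos [465.94603026 298.80438776 361.94454676]
```

View pics/w1c.png

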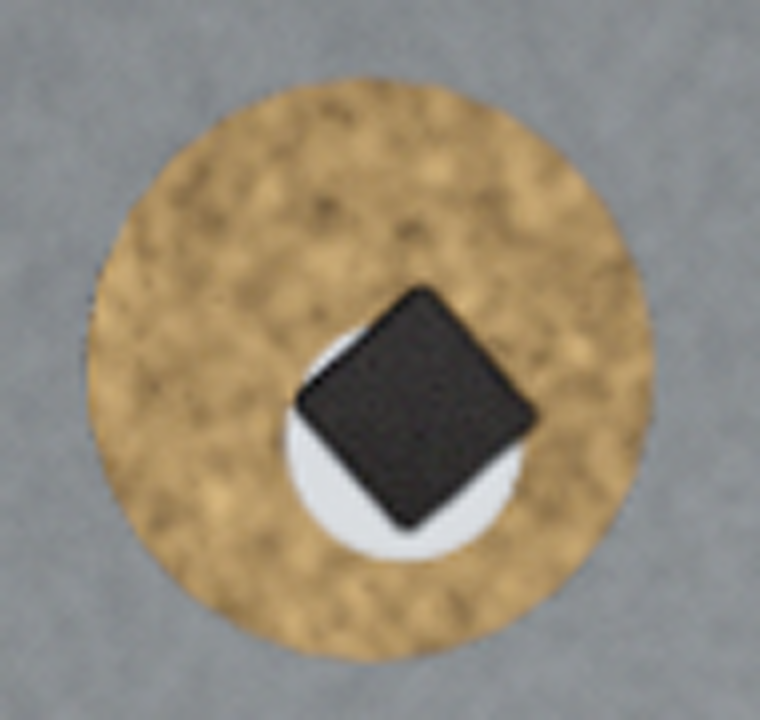

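Emit:
{"name": "carry_out", "arguments": {
  "motion": [
    [0,16,0.5,10,-9],
    [0,31,1,30,-18],
    [0,46,1.5,50,-27],
    [0,62,1.8,70,-36],
    [0,62,1.8,85,-41.5],
    [0,62,1.8,85,-41.5]
  ]
}}

```text
time: 2.08
tool_pos: [465.0, 300.3, 119.6]
tcp_rot: [3.142, -0.005, -2.668]
contact_force: [0.2, -0.7, 0.3]
grip_width: 91.7
```

```bash
python3 - <<'E'
from h import *
o=bot.get_obs(); print(o['time'],o['tool_pos'],o['tcp_rot'],o['joint_positions'])
y=o['tcp_rot'][2]; tx=np.array([np.cos(y),np.sin(y)]); ty=np.array([np.sin(y),-np.cos(y)]); e=np.array([467.3,299.7])-o['tool_pos'][:2]
print('jaw ang',np.degrees(np.arctan2(ty[1],ty[0])),'dx,dy',e@tx,e@ty,'dz',o['tool_pos'][2]-36)
c=snap('wrist','w2.png'); snap('side','s2.png'); snap('scene','sc2.png')
E
```

```text
2.075 [464.96289836 300.29068741 119.61119679] [ 3.14153766 -0.00546029 -2.66824729] [ 4.35060967e-01  5.02075062e-01  1.58862661e+00 -1.76938339e-04
  1.05634939e+00 -1.60899309e+00]
jaw ang 117.12069164102863 dx,dy -1.8108586634515191 -1.591146320922004 dz 83.61119679420162
```

View pics/w2.png

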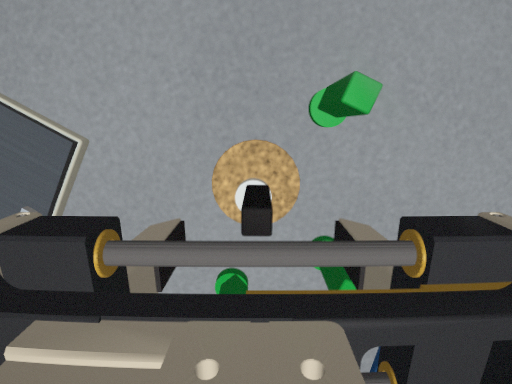

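View pics/s2.png

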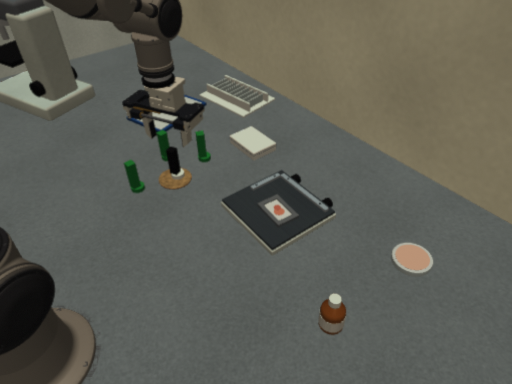

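Emit:
{"name": "carry_out", "arguments": {
  "motion": [
    [0,-1.8,-1.6,20,0],
    [0,-1.8,-1.6,45,0],
    [0,-1.8,-1.6,65,0],
    [0,-1.8,-1.6,78,0],
    [0,-1.8,-1.6,83.5,0],
    [0,-1.8,-1.6,83.5,0],
    [0,-1.8,-1.6,83.5,0]
  ]
}}

```text
time: 3.1
tool_pos: [469.6, 299.8, 38.3]
tcp_rot: [-3.141, -0.0, -2.67]
contact_force: [0.0, 0.1, -0.2]
grip_width: 92.3
```

```bash
python3 - <<'E'
from h import *
o=bot.get_obs(); print(o['time'],o['tool_pos'],o['tcp_rot'],o['contact_force'])
c=snap('scene','sc3.png'); crop(c,320,80,420,240,4,'sc3b.png')
E
```

```text
3.1 [469.55148789 299.78584415  38.27010908] [-3.14130851e+00 -4.44399255e-04 -2.67032702e+00] [ 0.04516443  0.12689013 -0.21984059]
```

View pics/sc3b.png

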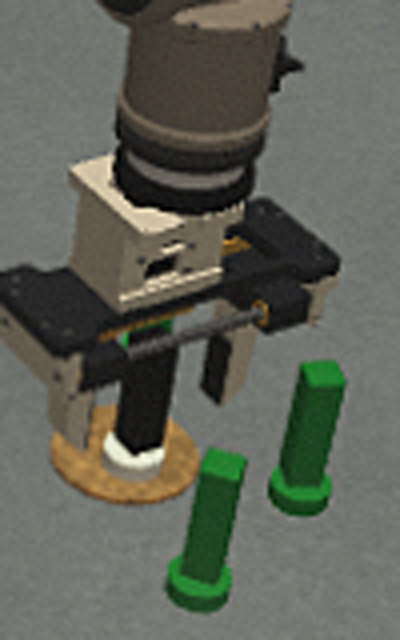

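Emit:
{"name": "carry_out", "arguments": {
  "motion": [
    [0.5,1,0,1,0],
    [1,1,0,1,0],
    [1,1,0,1,0],
    [1,1,0,1,0],
    [1,1,0,1,0],
    [1,1,0,1,0],
    [1,1,0,1,0]
  ]
}}

```text
time: 4.03
tool_pos: [468.6, 299.3, 37.2]
tcp_rot: [-3.141, -0.0, -2.67]
contact_force: [0.5, -0.3, 0.2]
grip_width: 26.4
```

```bash
python3 - <<'E'
from h import *
for i in range(5):
    c=bot.capture('side'); o=bot.get_obs(); print(o['time'],o['tool_pos'].round(2) if hasattr(o['tool_pos'],'round') else o['tool_pos'],np.round(o['tcp_rot'],4),np.round(o['contact_force'],2),o['grip_width'])
E
```

```text
4.075 [468.63 299.36  37.28] [-3.1413e+00 -4.0000e-04 -2.6703e+00] [-0.84  1.66  1.23] 22.277616602163352
4.125 [468.55 299.31  37.18] [-3.1414e+00 -7.0000e-04 -2.6703e+00] [-0.15  0.98 -0.61] 21.642445664349527
4.175 [468.6  299.32  37.21] [-3.1413e+00 -5.0000e-04 -2.6703e+00] [0.56 0.35 0.22] 21.88299501783903
4.225 [468.6  299.34  37.2 ] [-3.1413e+00 -5.0000e-04 -2.6702e+00] [-1.15 -0.2  -0.24] 21.777316208934046
4.275 [468.58 299.32  37.2 ] [-3.1413e+00 -6.0000e-04 -2.6703e+00] [-0.45  1.   -0.08] 22.127650239557237
```

Emit:
{"name": "carry_out", "arguments": {
  "motion": [
    [1,0,0,-20,0],
    [1,0,0,-60,0],
    [1,0,0,-95,0],
    [1,-11,-48,-95,0],
    [1,-22,-97,-95,0],
    [1,-33,-145,-95,0],
    [1,-44,-194,-95,0],
    [1,-55,-243,-95,0],
    [1,-66,-291,-95,0],
    [1,-66,-291,-95,0]
  ]
}}

```text
time: 5.52
tool_pos: [661.0, 66.5, 131.3]
tcp_rot: [-3.141, -0.001, -2.674]
contact_force: [-0.1, 1.2, -2.4]
grip_width: 22.0
```

```bash
python3 - <<'E'
from h import *
bot.capture('side');bot.capture('side')
c=snap('wrist','w4.png'); o=bot.get_obs(); print(o['time'],o['tool_pos'],o['tcp_rot'],o['contact_force'],o['grip_width'])
crop(c,0,0,512,384,1.5,'w4b.png'); c=snap('side','s4.png'); snap('scene','sc4.png')
E
```

```text
5.675 [658.82101435  70.55661521 131.70110769] [ 3.14081667e+00 -1.72820998e-03 -2.67021525e+00] [-0.80835569  0.59473463 -0.94492173] 21.92214736133439
```

View pics/w4b.png

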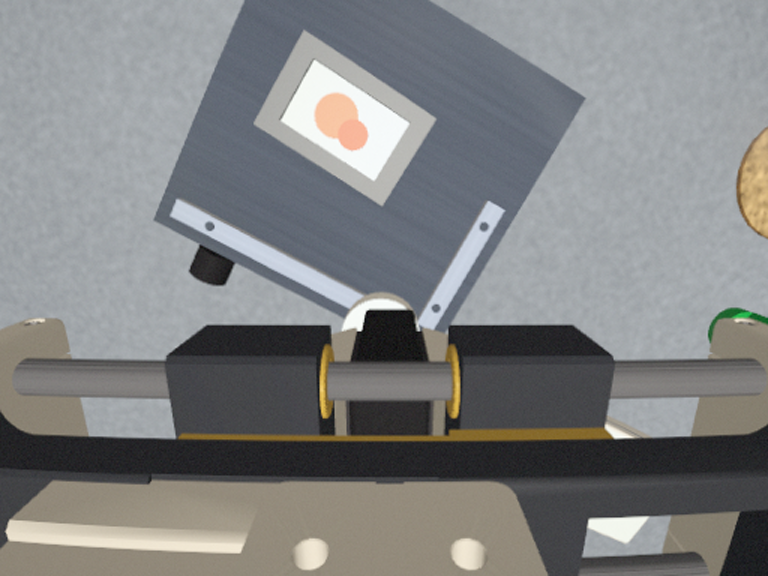

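View pics/s4.png

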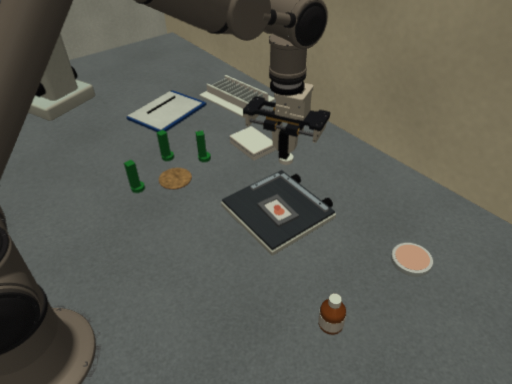

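The pusher is held, and the stage, carrier and both stops are visible. Next I zoom in to get edge positions.

```bash
python3 - <<'E'
from h import *
c=load('w4.png'); crop(c,160,10,300,145,5.5,'w4c.png'); crop(c,100,125,345,225,3.2,'w4d.png')
E
```

```text
(no output)
```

View pics/w4c.png

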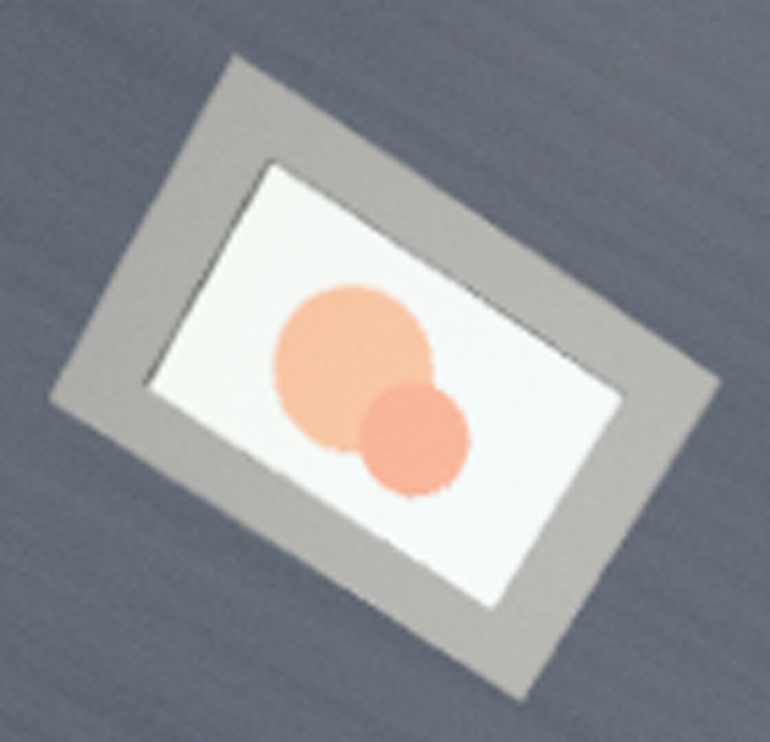

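View pics/w4d.png

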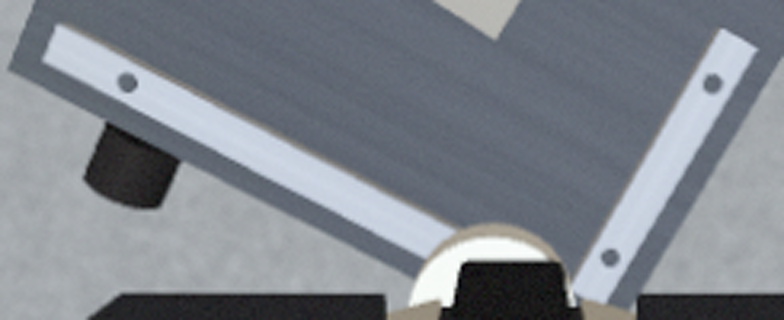

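```bash
cat > st.py <<'E'
from h import *
def P(c,pts,x0,y0,k,z): 
    uv=(np.array(pts,float)+.5)/k-.5+[x0,y0]; return plane(c,uv,z)[:,:2]
E
python3 - <<'E'
from st import *
c=load('w4.png')
L=P(c,[(62,25),(455,229)],100,125,3.2,31); S=P(c,[(722,30),(573,288)],100,125,3.2,31)
C=P(c,[(235,55),(720,381),(522,700),(50,398)],160,10,5.5,32)
print('L',L,'S',S,'C',C)
print('ctr',C.mean(0)); 
for i in range(4): d=C[(i+1)%4]-C[i]; print(np.hypot(*d),np.degrees(np.arctan2(d[1],d[0])))
for d in (L[1]-L[0],S[1]-S[0]): print(np.hypot(*d),np.degrees(np.arctan2(d[1],d[0])))
# corner & seat
a=np.radians(((np.degrees(np.arctan2(*(L[1]-L[0])[::-1]))-90)+(np.degrees(np.arctan2(*(S[1]-S[0])[::-1]))))/2)
ux=np.array([np.cos(a),np.sin(a)]); uy=np.array([-ux[1],ux[0]])
lx=(L@ux).mean(); sy=(S@uy).mean(); seat=(lx-30)*ux+(sy-45)*uy
print('stage yaw',np.degrees(a),'corner',lx*ux+sy*uy,'seat',seat,'carrier from seat',(C.mean(0)-seat)@ux,(C.mean(0)-seat)@uy)
W=cloud(c); print('z carrier,stage',W[50:60,205:208,2].mean(), np.nanmedian(W[110:130,160:200,2]))
# foot outline
im=c['color'].astype(int); m=np.zeros(im.shape[:2],bool); m[190:225,215:290]=1; 
print([ (P(c,[p],100,125,3.2,z)).round(1).tolist() for p in [(492,225)] for z in (99,111)])
E
```

```text
L [[666.18692671 -72.51676303]
 [669.38607338  56.25952863]] S [[581.55343739  98.66452987]
 [669.81510797  96.85503249]] C [[545.50067468 -41.88677337]
 [554.1926242   47.40147682]
 [613.42992474  41.84272827]
 [604.72702947 -47.48618546]]
ctr [ 5.79462563e+02 -3.21884340e-02]
89.71032052100165 84.43994279712952
59.497541635145176 -5.360860247950753
89.75185354539107 -95.5644967517735
59.49045736419828 174.59916271715687
128.8160231985313 88.57691267626629
88.28021733945265 -1.174485373002709
stage yaw -1.2987863483682098 corner [670.16433626  96.75133   ] seat [639.15206651  52.44287567] carrier from seat -58.48476036352682 -53.8145143556788
z carrier,stage 28.59769092255216 23.54744282091309
[[[647.0, 59.1]], [[644.1, 57.9]]]
```

Emit:
{"name": "carry_out", "arguments": {
  "motion": [
    [1,40,2.5,0,0],
    [1,80,5,0,0],
    [1,125,8,0,0],
    [1,166,10.5,0,0],
    [1,166,10.5,25,0],
    [1,166,10.5,50,0],
    [1,166,10.5,65,0],
    [1,166,10.5,71,0],
    [1,166,10.5,71,0]
  ]
}}

```text
time: 6.9
tool_pos: [506.3, 5.2, 61.5]
tcp_rot: [3.141, -0.001, -2.668]
contact_force: [-0.2, -0.3, -1.4]
grip_width: 21.6
```

```bash
cat >> st.py <<'E'
def state():
    o=bot.get_obs(); y=o['tcp_rot'][2]; tx=np.array([np.cos(y),np.sin(y)]); ty=np.array([np.sin(y),-np.cos(y)])
    print(round(o['time'],2),np.round(o['tool_pos'],2),np.round(o['tcp_rot'],4),'F',np.round(o['contact_force'],2),'g',round(o['grip_width'],1)); return o,tx,ty
def go(target,o,tx,ty):
    e=np.array(target)-o['tool_pos']; print('dx dy dz',np.round([e[:2]@tx,e[:2]@ty,-e[2]],2))
E
python3 - <<'E'
from st import *
bot.capture('side');bot.capture('side'); r=state(); go([507,4.5,58.5],*r)
c=snap('scene','sc5.png'); crop(c,170,140,300,280,4,'sc5b.png'); c=snap('side','s5.png'); crop(c,180,90,345,255,4,'s5b.png')
E
```

```text
7.0 [506.68   5.04  61.97] [-3.1412e+00 -2.0000e-04 -2.6687e+00] F [ 0.17  0.33 -0.8 ] g 21.7
dx dy dz [-0.04 -0.63  3.47]
```

View pics/sc5b.png

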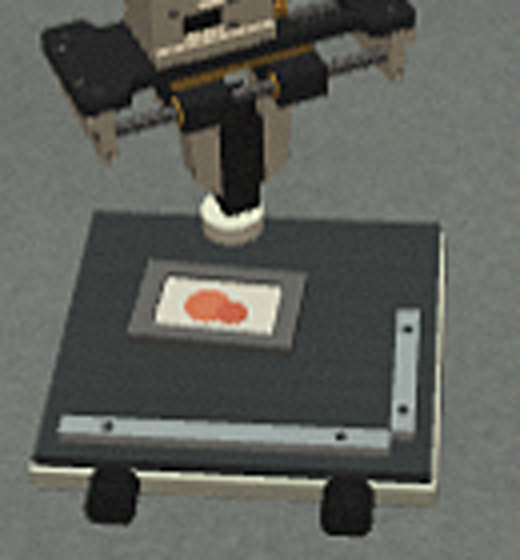

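View pics/s5b.png

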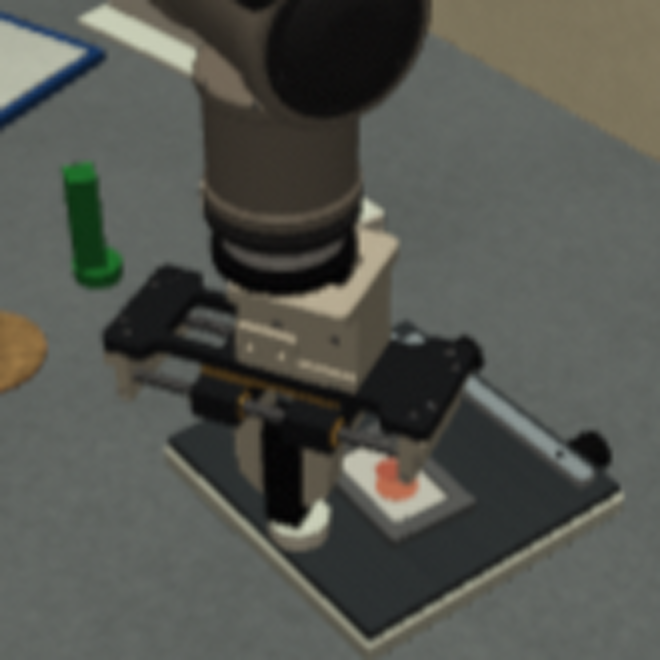

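Emit:
{"name": "carry_out", "arguments": {
  "motion": [
    [1,-4.4,-3,1.5,0],
    [1,-8.8,-5.4,3.3,0],
    [1,-14.1,-8.2,3.3,0],
    [1,-19.4,-11.1,3.3,0],
    [1,-26,-14.6,3.3,0],
    [1,-33,-18.4,3.3,0],
    [1,-40,-22.2,3.3,0],
    [1,-46,-25.5,3.3,0],
    [1,-52,-28.7,3.3,0],
    [1,-55.5,-30.6,3.3,0]
  ]
}}

```text
time: 8.35
tool_pos: [570.4, 3.0, 58.7]
tcp_rot: [-3.141, -0.0, -2.669]
contact_force: [-1.2, 0.2, -1.0]
grip_width: 21.9
```

```bash
python3 - <<'E'
from st import *
bot.capture('side');r=state(); go([585.9,2.65,58.5],*r)
c=snap('scene','sc6.png'); crop(c,170,140,300,280,4,'sc6b.png')
E
```

```text
8.4 [570.8    2.9   58.71] [-3.1408e+00  4.0000e-04 -2.6689e+00] F [ 1.01  0.1  -1.67] g 21.8
dx dy dz [-13.33  -7.09   0.21]
```

View pics/sc6b.png

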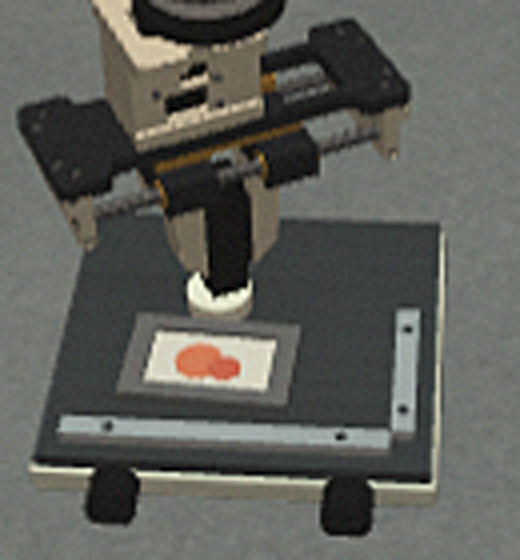

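Emit:
{"name": "carry_out", "arguments": {
  "motion": [
    [1,-2.5,-1.3,0.2,0],
    [1,-5,-2.7,0.2,0],
    [1,-7.5,-4,0.2,0],
    [1,-9,-4.8,0.2,0],
    [1,-9,-4.8,0.2,0],
    [1,-9,-4.8,0.2,0]
  ]
}}

```text
time: 9.2
tool_pos: [580.7, 2.8, 58.5]
tcp_rot: [-3.141, 0.001, -2.669]
contact_force: [-0.4, -0.0, -1.4]
grip_width: 21.8
```

```bash
cat >> st.py <<'E'
def force(n=4):
    fs=[]
    for i in range(n): bot.capture('side'); fs.append(bot.get_obs()['contact_force'])
    fs=np.array(fs); print('Fmean',fs.mean(0).round(2),'sd',fs.std(0).round(2))
E
python3 - <<'E'
from st import *
force(); r=state()
c=snap('scene','sc7.png'); crop(c,170,140,300,280,4,'sc7b.png')
E
```

```text
Fmean [ 0.1  -0.08 -1.42] sd [0.8  0.33 0.23]
9.4 [580.66   2.75  58.56] [-3.1408e+00  4.0000e-04 -2.6688e+00] F [-0.01 -0.54 -1.5 ] g 21.7
```

View pics/sc7b.png

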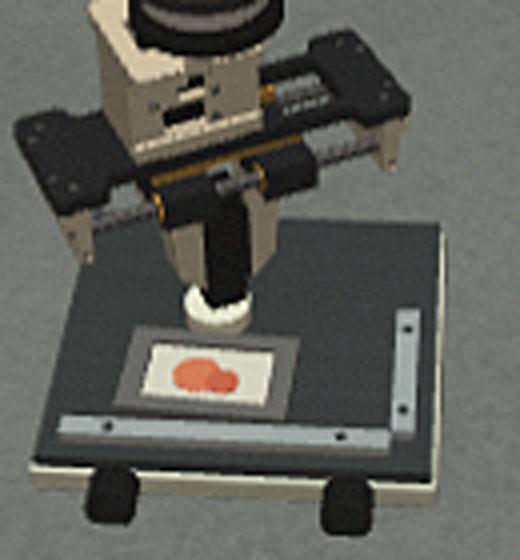

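Emit:
{"name": "carry_out", "arguments": {
  "motion": [
    [1,-0.5,-0.3,0,0],
    [1,-0.9,-0.5,0,0],
    [1,-1.3,-0.7,0,0],
    [1,-1.8,-0.9,0,0],
    [1,-2.2,-1.2,0,0],
    [1,-2.6,-1.4,0,0],
    [1,-2.6,-1.4,0,0]
  ]
}}

```text
time: 10.32
tool_pos: [583.7, 2.7, 58.6]
tcp_rot: [-3.141, 0.001, -2.669]
contact_force: [-0.4, -0.2, -1.7]
grip_width: 22.0
```

```bash
python3 - <<'E'
from st import *
force(); r=state()
E
```

```text
Fmean [-0.23  0.12 -1.68] sd [0.4  0.29 0.63]
10.53 [583.72   2.7   58.58] [-3.1407e+00  6.0000e-04 -2.6688e+00] F [ 0.38  0.57 -1.46] g 22.1
```

Emit:
{"name": "carry_out", "arguments": {
  "motion": [
    [1,-0.3,-0.15,0,0],
    [1,-0.6,-0.3,0,0],
    [1,-0.9,-0.5,0,0],
    [1,-0.9,-0.5,0,0]
  ]
}}

```text
time: 11.02
tool_pos: [584.6, 2.7, 58.6]
tcp_rot: [-3.141, 0.0, -2.669]
contact_force: [-1.4, -0.6, -1.3]
grip_width: 22.1
```

```bash
python3 - <<'E'
from st import *
force(); r=state()
c=snap('scene','sc8.png'); crop(c,170,180,300,280,6,'sc8b.png')
E
```

```text
Fmean [-0.63 -1.22 -1.19] sd [0.68 0.66 0.52]
11.22 [584.63   2.65  58.56] [-3.1408e+00  4.0000e-04 -2.6688e+00] F [-0.77 -0.1  -1.46] g 22.2
```

View pics/sc8b.png

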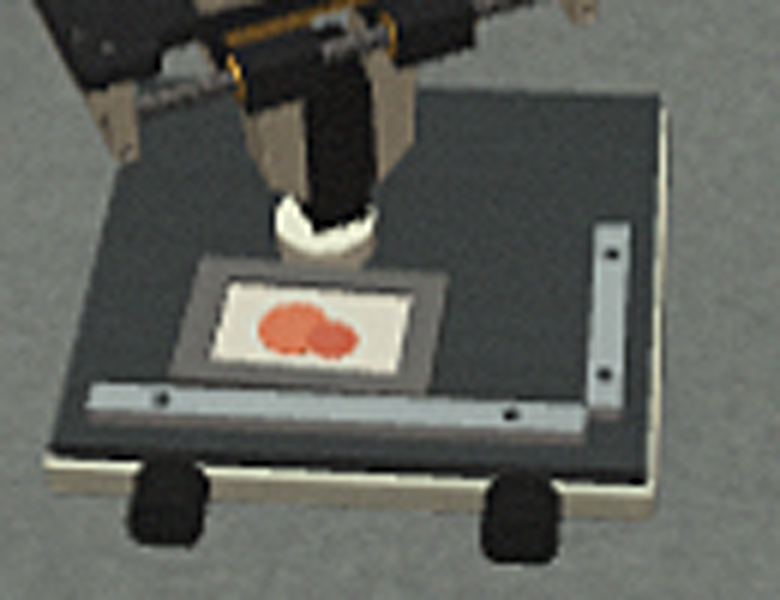

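Emit:
{"name": "carry_out", "arguments": {
  "motion": [
    [1,-0.3,-0.15,0,0],
    [1,-0.6,-0.3,0,0],
    [1,-0.9,-0.5,0,0],
    [1,-0.9,-0.5,0,0]
  ]
}}

```text
time: 11.78
tool_pos: [585.8, 2.6, 58.6]
tcp_rot: [-3.141, 0.001, -2.669]
contact_force: [-0.6, -1.2, -0.7]
grip_width: 21.7
```

```bash
python3 - <<'E'
from st import *
force(4); r=state()
E
```

```text
Fmean [-0.89 -0.01 -1.39] sd [0.23 0.68 0.44]
11.97 [585.76   2.64  58.56] [-3.1407e+00  6.0000e-04 -2.6689e+00] F [-0.98 -0.12 -1.27] g 22.4
```

Emit:
{"name": "carry_out", "arguments": {
  "motion": [
    [1,-0.3,-0.15,0,0],
    [1,-0.6,-0.3,0,0],
    [1,-0.9,-0.5,0,0],
    [1,-0.9,-0.5,0,0]
  ]
}}

```text
time: 12.48
tool_pos: [586.8, 2.6, 58.6]
tcp_rot: [-3.141, 0.001, -2.669]
contact_force: [-0.6, -0.1, -1.9]
grip_width: 21.4
```

```bash
python3 - <<'E'
from st import *
force(4); r=state()
E
```

```text
Fmean [-1.05 -0.08 -1.69] sd [0.42 0.27 0.69]
12.68 [586.78   2.59  58.58] [-3.1407e+00  6.0000e-04 -2.6689e+00] F [-1.38 -0.05 -0.72] g 21.8
```

Emit:
{"name": "carry_out", "arguments": {
  "motion": [
    [1,-0.3,-0.15,0,0],
    [1,-0.6,-0.3,0,0],
    [1,-0.9,-0.5,0,0],
    [1,-0.9,-0.5,0,0]
  ]
}}

```text
time: 13.18
tool_pos: [587.1, 2.6, 58.4]
tcp_rot: [3.142, -0.001, -2.669]
contact_force: [-5.8, -0.7, 0.9]
grip_width: 21.8
```

```bash
python3 - <<'E'
from st import *
force(4); r=state(); c=snap('scene','sc9.png'); crop(c,170,180,300,280,6,'sc9b.png')
E
```

```text
Fmean [-4.92 -0.51  1.31] sd [0.5  0.31 0.37]
13.38 [587.03   2.62  58.39] [ 3.1415e+00 -9.0000e-04 -2.6688e+00] F [-5.05 -0.32  0.91] g 22.1
```

View pics/sc9b.png

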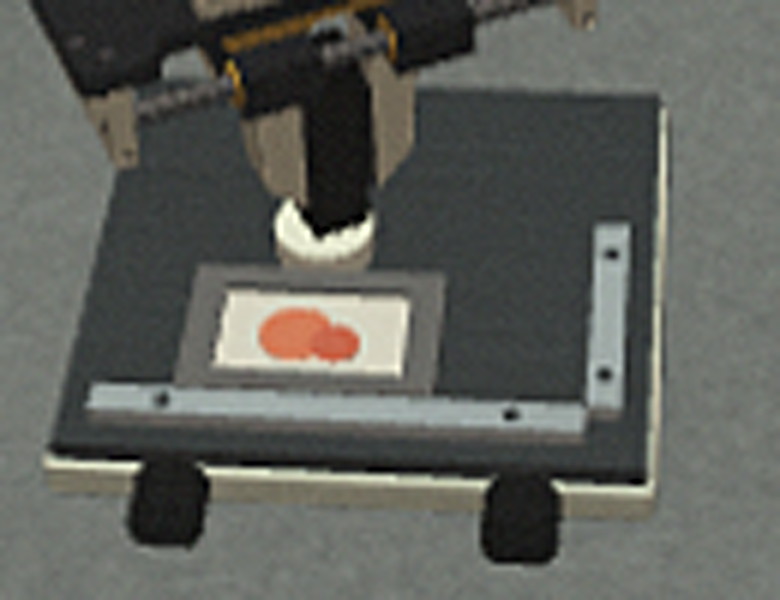

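```bash
python3 - <<'E'
from st import *
force(8); force(8); r=state()
E
```

```text
Fmean [-5.47 -0.74  0.96] sd [0.41 0.71 0.52]
Fmean [-5.12 -0.85  0.93] sd [0.68 0.4  0.26]
14.22 [587.06   2.65  58.43] [ 3.1416e+00 -8.0000e-04 -2.6688e+00] F [-6.04 -1.04  0.97] g 21.8
```

Emit:
{"name": "carry_out", "arguments": {
  "motion": [
    [1,4.4,2.4,0,0],
    [1,13.2,7.1,0,0],
    [1,13.2,7.1,-15,0],
    [1,13.2,7.1,-35,0],
    [1,8,-20,-35,0],
    [1,0,-55,-35,0],
    [1,-6.6,-88.8,-35,0],
    [1,-6.6,-88.8,-35,0],
    [1,-6.6,-88.8,-20,0],
    [1,-6.6,-88.8,-12,0]
  ]
}}

```text
time: 15.48
tool_pos: [632.2, -72.3, 69.2]
tcp_rot: [3.14, -0.002, -2.668]
contact_force: [-0.0, 0.2, -1.4]
grip_width: 21.6
```

```bash
python3 - <<'E'
from st import *
force(2); r=state(); go([633.3,-73.4,58.6],*r); c=snap('scene','sc10.png'); crop(c,150,130,300,280,4,'sc10b.png'); c=snap('wrist','w10.png'); crop(c,0,0,512,384,1.5,'w10b.png')
E
```

```text
Fmean [-0.35 -0.23 -1.51] sd [0.1  0.15 0.77]
15.57 [632.03 -72.36  68.83] [ 3.1393 -0.0034 -2.6679] F [-0.25 -0.08 -0.74] g 21.8
dx dy dz [-0.66 -1.5  10.23]
```

View pics/sc10b.png

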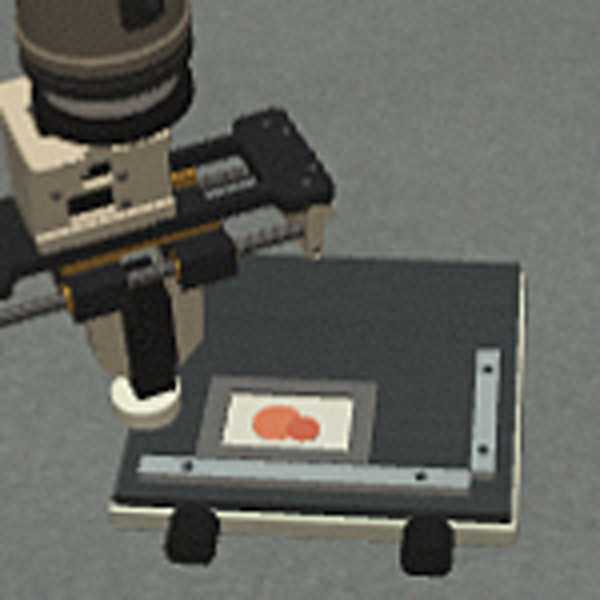

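View pics/w10b.png

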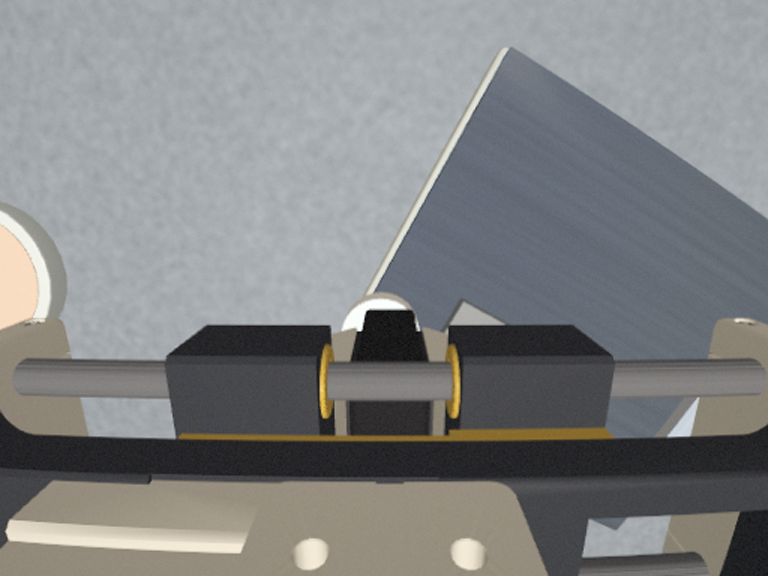

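```bash
python3 - <<'E'
from st import *
c=load('sc10.png')
print('foot L,R,bot',P(c,[(111,395),(181,391),(148,417)],150,130,4,48.6))
C=P(c,[(212,377),(378,383)],150,130,4,32); L=P(c,[(139,457),(470,475)],150,130,4,31)
print(C,L)
E
```

```text
foot L,R,bot [[638.90568676 -94.63221044]
 [634.57965973 -58.10208074]
 [654.27534776 -72.74844629]]
[[606.4806169  -46.38287624]
 [608.14194203  43.5479714 ]] [[666.18215648 -77.54236867]
 [672.79168312  93.99147627]]
```

Emit:
{"name": "carry_out", "arguments": {
  "motion": [
    [1,-0.5,-0.5,5,0],
    [1,-0.5,-0.5,10.2,0],
    [1,-2,2,10.2,0],
    [1,-4.5,6.5,10.2,0],
    [1,-8,12.5,10.2,0],
    [1,-12,19.5,10.2,0],
    [1,-16.4,27.3,10.2,0],
    [1,-20.5,34.7,10.2,0],
    [1,-24,40.8,10.2,0],
    [1,-25.5,43.4,10.2,0]
  ]
}}

```text
time: 16.92
tool_pos: [636.0, -22.0, 60.0]
tcp_rot: [3.141, -0.001, -2.668]
contact_force: [-0.1, -1.4, -1.5]
grip_width: 21.8
```

```bash
python3 - <<'E'
from st import *
force(3); r=state(); c=snap('scene','sc11.png'); crop(c,150,130,300,280,4,'sc11b.png')
E
```

```text
Fmean [-0.28 -0.13 -2.04] sd [0.2  0.56 0.35]
17.07 [636.08 -22.41  59.99] [ 3.1411e+00 -1.1000e-03 -2.6680e+00] F [-0.56  0.64 -1.7 ] g 21.7
```

View pics/sc11b.png

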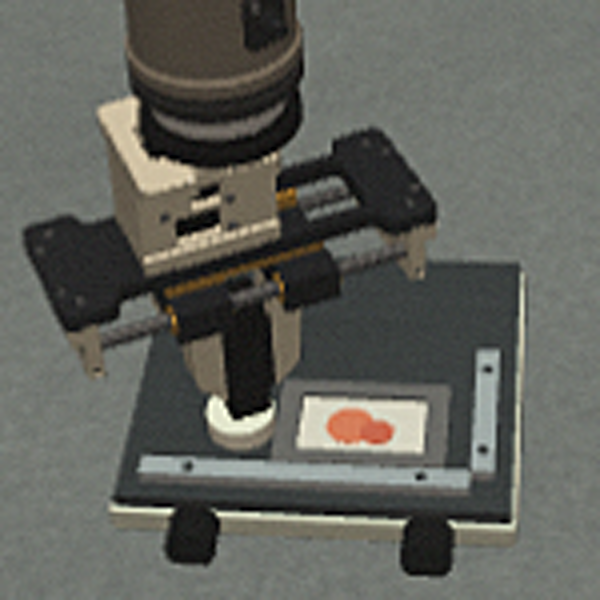

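Emit:
{"name": "carry_out", "arguments": {
  "motion": [
    [1,1.4,-2.6,0.6,0],
    [1,3.2,-1.7,1.2,0],
    [1,4.9,-0.7,1.2,0],
    [1,4.2,0.6,1.2,0],
    [1,3.2,2.3,1.2,0],
    [1,1.9,4.5,1.2,0],
    [1,0.7,6.7,1.2,0],
    [1,-0.6,8.8,1.2,0],
    [1,-1.6,10.6,1.2,0],
    [1,-1.6,10.6,1.2,0]
  ]
}}

```text
time: 18.38
tool_pos: [632.7, -12.1, 58.8]
tcp_rot: [3.141, -0.001, -2.668]
contact_force: [-0.8, 0.3, -1.2]
grip_width: 21.8
```

```bash
python3 - <<'E'
from st import *
force(3); r=state(); c=snap('scene','sc12.png'); crop(c,200,210,300,270,7,'sc12b.png')
E
```

```text
Fmean [-0.36 -0.07 -1.45] sd [0.56 0.4  0.37]
18.52 [632.68 -12.38  58.77] [ 3.1410e+00 -1.1000e-03 -2.6682e+00] F [-1.13  0.42 -1.71] g 21.4
```

View pics/sc12b.png

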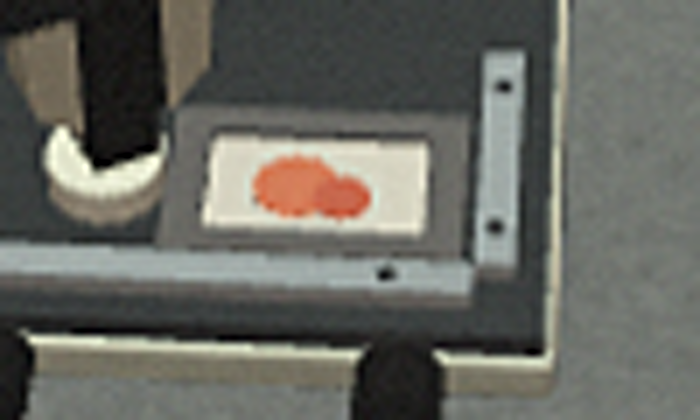

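Emit:
{"name": "carry_out", "arguments": {
  "motion": [
    [1,-0.25,0.4,0,0],
    [1,-0.5,0.9,0,0],
    [1,-0.75,1.3,0,0],
    [1,-0.95,1.75,0,0],
    [1,-0.95,1.75,0,0]
  ]
}}

```text
time: 19.2
tool_pos: [632.7, -10.3, 58.8]
tcp_rot: [3.141, -0.001, -2.668]
contact_force: [0.7, -0.4, -2.0]
grip_width: 21.9
```

```bash
python3 - <<'E'
from st import *
force(3); r=state()
E
```

```text
Fmean [-0.25 -0.51 -1.7 ] sd [0.26 0.41 0.18]
19.35 [632.72 -10.41  58.78] [ 3.1410e+00 -1.1000e-03 -2.6683e+00] F [-0.23 -1.08 -1.79] g 22.0
```

Emit:
{"name": "carry_out", "arguments": {
  "motion": [
    [1,-0.15,0.25,0,0],
    [1,-0.3,0.5,0,0],
    [1,-0.45,0.85,0,0],
    [1,-0.45,0.85,0,0]
  ]
}}

```text
time: 19.85
tool_pos: [632.8, -9.4, 58.8]
tcp_rot: [3.141, -0.001, -2.668]
contact_force: [0.6, -0.1, -0.6]
grip_width: 21.8
```

```bash
python3 - <<'E'
from st import *
force(4); r=state()
E
```

```text
Fmean [ 0.22  0.04 -1.72] sd [0.64 0.23 0.33]
20.05 [632.75  -9.37  58.81] [ 3.1410e+00 -1.0000e-03 -2.6682e+00] F [ 1.26 -0.21 -2.29] g 22.0
```

Emit:
{"name": "carry_out", "arguments": {
  "motion": [
    [1,-0.15,0.25,0,0],
    [1,-0.3,0.5,0,0],
    [1,-0.45,0.85,0,0],
    [1,-0.45,0.85,0,0]
  ]
}}

```text
time: 20.55
tool_pos: [632.8, -8.5, 58.8]
tcp_rot: [3.141, -0.001, -2.668]
contact_force: [-0.1, -0.5, -1.7]
grip_width: 21.9
```

```bash
python3 - <<'E'
from st import *
force(4); r=state()
E
```

```text
Fmean [ 0.34 -1.39 -1.98] sd [0.52 0.52 0.38]
20.75 [632.79  -8.52  58.8 ] [ 3.1411e+00 -1.0000e-03 -2.6683e+00] F [-0.39 -2.12 -1.62] g 21.8
```

Emit:
{"name": "carry_out", "arguments": {
  "motion": [
    [1,-0.15,0.25,0,0],
    [1,-0.3,0.5,0,0],
    [1,-0.3,0.5,0,0]
  ]
}}

```text
time: 21.12
tool_pos: [632.8, -8.3, 58.8]
tcp_rot: [-3.142, -0.001, -2.668]
contact_force: [-0.5, -4.5, -1.2]
grip_width: 21.9
```

```bash
python3 - <<'E'
from st import *
force(5); r=state(); c=snap('scene','sc13.png'); crop(c,200,210,300,270,7,'sc13b.png')
E
```

```text
Fmean [-0.45 -4.84 -1.48] sd [0.43 0.74 0.55]
21.38 [632.83  -8.31  58.8 ] [ 3.1415e+00 -1.3000e-03 -2.6683e+00] F [-0.63 -5.04 -0.42] g 21.5
```

View pics/sc13b.png

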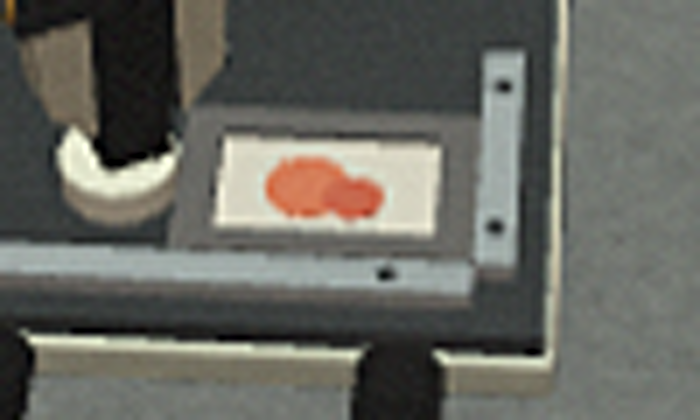

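Against the short stop at about 4.8 N. I hold it there for a second.

```bash
python3 - <<'E'
from st import *
force(8); force(8); r=state(); 
E
```

```text
Fmean [ 0.13 -5.36 -1.77] sd [0.5  0.37 0.57]
Fmean [-0.23 -4.93 -1.63] sd [0.57 0.55 0.5 ]
22.23 [632.82  -8.28  58.8 ] [ 3.1415e+00 -1.3000e-03 -2.6683e+00] F [-0.54 -5.07 -1.53] g 21.9
```

Emit:
{"name": "carry_out", "arguments": {
  "motion": [
    [1,1.9,-3.5,0,0],
    [1,5.7,-10.6,0,0],
    [1,5.7,-10.6,-15,0],
    [1,5.7,-10.6,-50,0],
    [1,5.7,-10.6,-73,0],
    [1,-15,12,-73,0],
    [1,-37,35,-73,0],
    [1,-59,58,-73,0],
    [1,-59,58,-73,0]
  ]
}}

```text
time: 23.35
tool_pos: [659.4, 72.8, 132.8]
tcp_rot: [3.141, 0.0, -2.665]
contact_force: [-0.7, 0.2, -2.0]
grip_width: 21.7
```

```bash
python3 - <<'E'
from st import *
force(2); r=state(); c=snap('wrist','w14.png'); crop(c,0,0,512,384,1.5,'w14b.png')
E
```

```text
Fmean [ 0.31 -0.7  -1.39] sd [0.29 0.55 0.49]
23.45 [658.98  70.34 132.43] [-3.1412e+00 -8.0000e-04 -2.6675e+00] F [ 0.02 -0.15 -1.88] g 21.9
```

View pics/w14b.png

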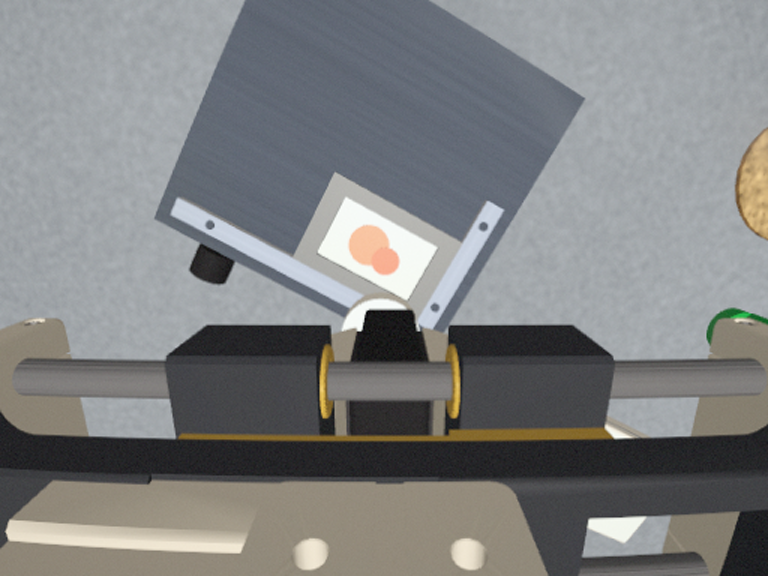

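```bash
python3 - <<'E'
from st import *
c=load('w14.png'); crop(c,180,105,345,215,4.7,'w14c.png')
E
```

```text
(no output)
```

View pics/w14c.png

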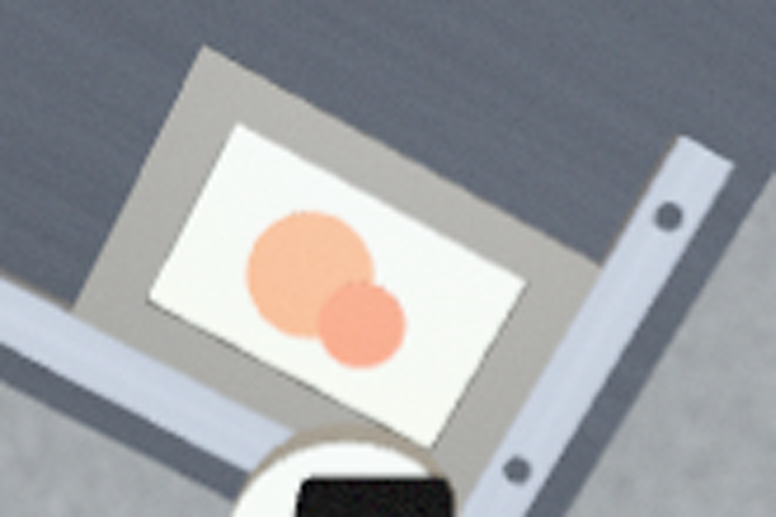

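```bash
python3 - <<'E'
from st import *
c=load('w14.png'); C=P(c,[(203,45),(600,266),(75,306)],180,105,4.7,32)
S=P(c,[(680,136),(606,263)],180,105,4.7,31); L=P(c,[(62,25),(286,430)],180,105,4.7,31)
print(C); 
for d in (C[1]-C[0],C[2]-C[0],S[1]-S[0]): print(np.hypot(*d),np.degrees(np.arctan2(d[1],d[0])))
r=state()
E
```

```text
[[608.64533589   7.5223991 ]
 [610.98325361  96.40604461]
 [666.24423888   6.29205467]]
88.91438746531115 88.49328930466297
57.61204191457313 -1.2236834505388448
28.487349201238843 -1.2848652845488882
23.5 [658.91  69.74 132.28] [-3.1413e+00 -1.1000e-03 -2.6685e+00] F [-0.28 -0.4  -0.97] g 21.9
```

Emit:
{"name": "carry_out", "arguments": {
  "motion": [
    [1,11,43,0,0],
    [1,23,90,0,0],
    [1,36,140,0,0],
    [1,49,190,0,0],
    [1,62,242,0,0],
    [1,75.6,294.5,0,0],
    [1,75.6,294.5,0,0],
    [1,75.6,294.5,0,0]
  ]
}}

```text
time: 24.5
tool_pos: [458.1, 296.7, 132.8]
tcp_rot: [-3.141, -0.0, -2.669]
contact_force: [0.9, 1.0, -2.0]
grip_width: 21.7
```

```bash
python3 - <<'E'
from st import *
force(2); r=state(); go([457.5,297.4,38],*r)
c=snap('scene','sc15.png'); crop(c,300,80,430,240,4,'sc15b.png')
E
```

```text
Fmean [-0.11 -0.61 -1.  ] sd [0.09 0.05 0.01]
24.6 [458.55 296.23 132.48] [-3.1409e+00 -5.0000e-04 -2.6704e+00] F [-0.02 -0.66 -0.99] g 21.6
dx dy dz [ 0.41  1.52 94.48]
```

View pics/sc15b.png

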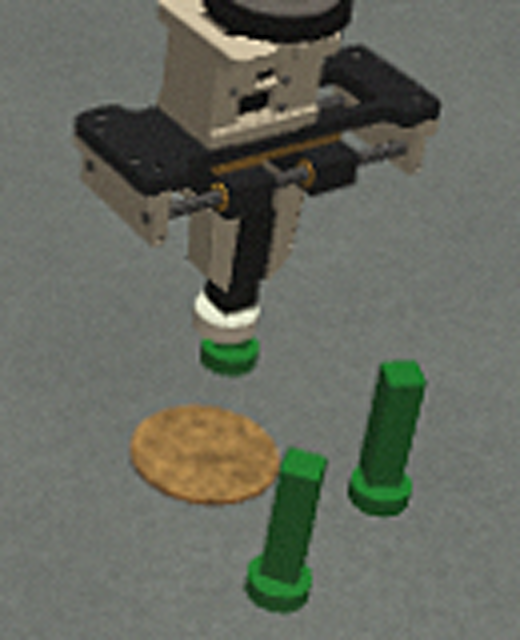

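Emit:
{"name": "carry_out", "arguments": {
  "motion": [
    [1,0.4,1.5,25,0],
    [1,0.4,1.5,55,0],
    [1,0.4,1.5,78,0],
    [1,0.4,1.5,90,0],
    [1,0.4,1.5,92,0],
    [1,0.4,1.5,92,0]
  ]
}}

```text
time: 25.4
tool_pos: [458.1, 297.3, 41.0]
tcp_rot: [-3.141, 0.0, -2.671]
contact_force: [0.9, -0.1, -1.3]
grip_width: 21.9
```

```bash
python3 - <<'E'
from st import *
force(3); r=state(); go([457.5,297.4,37.4],*r)
c=snap('scene','sc16.png'); crop(c,320,120,400,220,6,'sc16b.png')
E
```

```text
Fmean [-0.03 -0.42 -1.24] sd [0.54 0.1  0.4 ]
25.55 [458.   297.52  41.23] [-3.1410e+00  1.0000e-03 -2.6706e+00] F [ 0.61 -0.44 -1.18] g 21.6
dx dy dz [0.5  0.12 3.83]
```

View pics/sc16b.png

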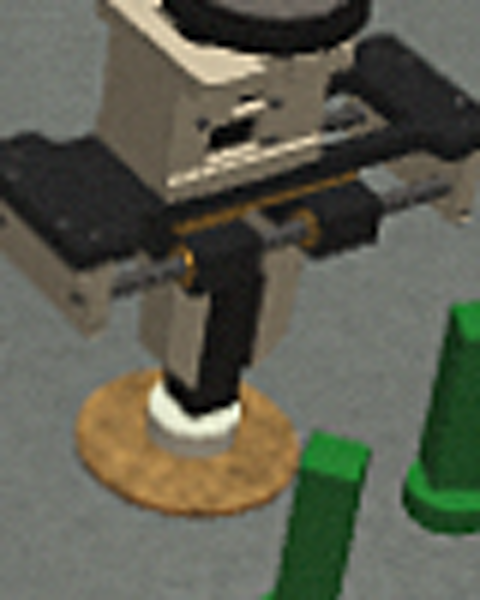

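Centred over the coaster. I lower it gently until it touches.

Emit:
{"name": "carry_out", "arguments": {
  "motion": [
    [1,0,0,1.2,0],
    [1,0,0,2.4,0],
    [1,0,0,3.3,0],
    [1,0,0,3.7,0],
    [1,0,0,3.7,0]
  ]
}}

```text
time: 26.22
tool_pos: [457.8, 297.5, 37.3]
tcp_rot: [-3.141, 0.001, -2.671]
contact_force: [-0.6, -0.3, -1.7]
grip_width: 22.1
```

```bash
python3 - <<'E'
from st import *
force(4); r=state()
E
```

```text
Fmean [ 0.22 -0.16 -1.49] sd [0.35 0.19 0.3 ]
26.43 [457.88 297.51  37.44] [-3.1410e+00  7.0000e-04 -2.6706e+00] F [ 0.42 -0.43 -1.33] g 21.8
```

Emit:
{"name": "carry_out", "arguments": {
  "motion": [
    [1,0,0,0.3,0],
    [1,0,0,0.6,0],
    [1,0,0,0.6,0]
  ]
}}

```text
time: 26.8
tool_pos: [457.9, 297.5, 37.1]
tcp_rot: [-3.141, 0.001, -2.671]
contact_force: [-0.5, -0.7, 3.8]
grip_width: 21.7
```

```bash
python3 - <<'E'
from st import *
force(4); r=state()
E
```

```text
Fmean [-1.12 -0.89  4.96] sd [0.42 0.38 0.97]
27.0 [457.94 297.56  37.14] [-3.1410e+00  1.0000e-03 -2.6705e+00] F [-1.72 -0.43  6.38] g 22.1
```

Touched down at 37.1 mm, consistent with the grasp height of 37.2. I open slowly, then retreat.

Emit:
{"name": "carry_out", "arguments": {
  "motion": [
    [0.7,0,0,-0.1,0],
    [0.5,0,0,-0.1,0],
    [0.3,0,0,-0.1,0],
    [0,0,0,-0.1,0],
    [0,0,0,-0.1,0],
    [0,0,0,-0.1,0],
    [0,0,0,-0.1,0]
  ]
}}

```text
time: 27.88
tool_pos: [458.0, 297.6, 37.3]
tcp_rot: [-3.141, 0.001, -2.671]
contact_force: [0.2, -0.0, -0.5]
grip_width: 82.7
```

```bash
python3 - <<'E'
from st import *
force(4); r=state(); c=snap('scene','sc17.png'); crop(c,310,100,400,220,5,'sc17b.png')
E
```

```text
Fmean [-0.19  0.39  0.09] sd [0.74 0.13 0.58]
28.07 [457.95 297.57  37.26] [-3.1410e+00  1.1000e-03 -2.6705e+00] F [-0.12  0.53 -0.78] g 91.2
```

View pics/sc17b.png

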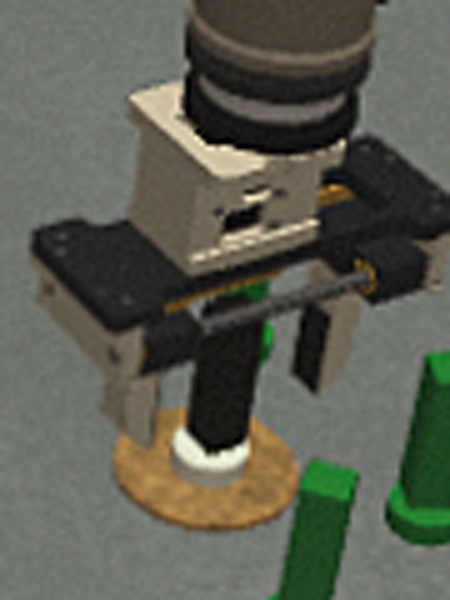

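Emit:
{"name": "carry_out", "arguments": {
  "motion": [
    [0,0,0,-15,0],
    [0,0,0,-45,0],
    [0,0,0,-85,0],
    [0,0,0,-125,0],
    [0,-20,0,-160,0],
    [0,-55,0,-168,0],
    [0,-55,0,-168,0],
    [0,-55,0,-168,0]
  ]
}}

```text
time: 29.12
tool_pos: [506.0, 322.2, 205.2]
tcp_rot: [-3.141, -0.0, -2.671]
contact_force: [0.1, -1.2, -0.1]
grip_width: 91.8
```

```bash
python3 - <<'E'
from st import *
force(3); r=state(); c=snap('wrist','w18.png'); crop(c,0,0,512,384,1.5,'w18b.png')
s=snap('scene','sc18.png'); crop(s,40,120,440,300,1.9,'sc18b.png'); snap('side','s18.png')
a=load('scene0.png')
d=np.abs(a['color'].astype(int)-s['color']).max(2)
for n,(x0,y0,x1,y1) in dict(bottle=(95,155,130,205),dish=(55,245,110,285),box=(322,250,400,298)).items(): print(n,(d[y0:y1,x0:x1]>40).sum())
im=c['color'].astype(int); 
E
```

```text
Fmean [-0.01 -0.58 -0.16] sd [0.18 0.25 0.51]
29.27 [505.88 322.16 205.11] [-3.1410e+00 -2.0000e-04 -2.6705e+00] F [-0.17 -0.7  -0.39] g 91.9
bottle 0
dish 0
box 0
```

View pics/w18b.png

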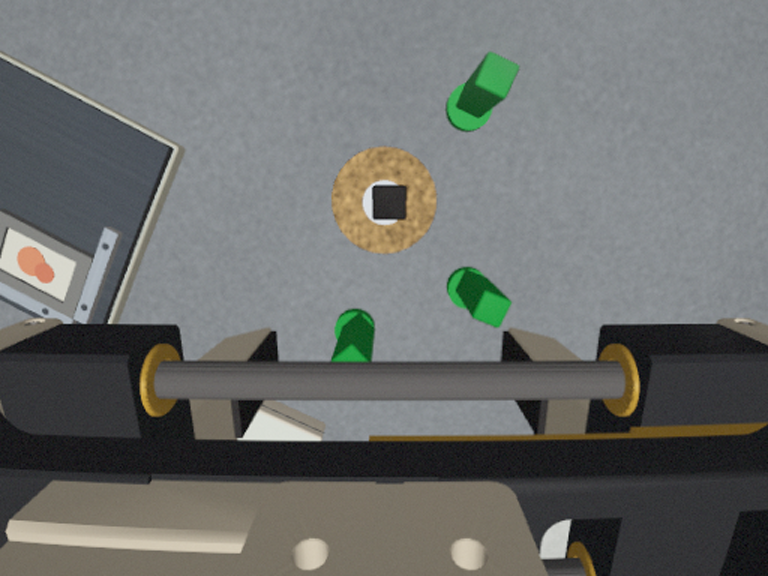

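View pics/sc18b.png

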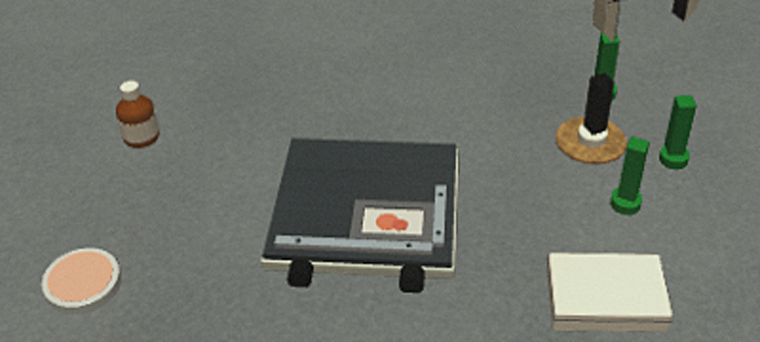

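The pusher stands upright with its foot at the middle of the coaster at (384,200), and the carrier sits in the corner. The bottle, dish and box have not moved. I'm handing the job in.

```bash
python3 - <<'E'
from st import *
print(bot.close_job())
E
```

```text
the job is handed in; nothing more can be done
None
```

I pushed the carrier home against both stops with the pusher's foot, stood the pusher back on its coaster and handed the job in. No verdict was reported.

- **Long stop:** I pressed the carrier at about 5 N for just over a second. The scene view showed its long edge flush.
- **Short stop:** I then slid it along the long stop and pressed its end at about 5 N for about a second. Halfway along I backed the foot off 3 mm and shifted it about 4 mm from the long stop, to push nearer the carrier's middle.
- **Carrier at the end:** the wrist view showed no gap at either stop. It was square to them within about 0.3°, and it lay flat in the views.
- **Pusher at the end:** it touched down within 0.1 mm of the height at which I grasped it. The last views showed it upright, with its foot at the middle of the coaster and the gripper open and clear.
- **Other objects:** the bottle, dish and slide box showed no pixel change from the first picture. The green look-alikes were left alone.

The clock stood at about 29 s of the 72 s allowed. The only disagreements were a few millimetres between the fixed cameras and the wrist camera; I used the wrist camera for positions and the contact force for the final seating.

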